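# Turn the crock lid home

## Robot

A 6-joint arm with a two-finger parallel gripper is mounted at the origin on the work surface. World frame = base frame: x ahead of the robot, y to its left, z up, the work surface at z = 0. Lengths are in m, angles in degrees, forces in N, time in s.
With the tool pointing down it reaches from about 0.35 to 0.925 m from the base axis. Payload 6.4 kg.
Tool frame: the origin (TCP) lies between the finger pads; the fingertips stand robot.finger_overhang ahead of it and the grasp point (between the pads) lies 5 mm behind it (robot.finger_overhang is the distance from the TCP to the fingertips, in m); z points along the fingers, y is the direction in which the jaws open and shut (so a half turn about z gives the same grasp; the last joint's range is limited). The gripper opens to 85 mm and grips with 20 to 120 N. Pads are 22 mm wide; open, the fingers measure 114 mm over their backs; the gripper's body (76 mm by 85 mm) begins 54 mm behind the grasp point. The pads swing forward as they close: fully open they stand 13 mm farther back than shut.
Start: joints at [54.769, 14.043, 89.255, -0, 76.702, -9.975], TCP at [0.277, 0.588, 0.207] pointing down, gripper open.
Joint ranges: [-179.41, 179.41], [-58.25, 129.5], [7.25, 145.43], [-54.29, 234.29], [11.92, 165.04], [-157.13, 157.13]. Speed limits (degrees/s): [147.25, 147.25, 180, 180, 180, 180].

## Interface

Orientations are given as a 3x3 rotation matrix whose columns are the frame's x, y, z axes.
In Python, from workcell import telemetry, cams, workorder, robot gives the robot as it stands. The module is installed in compiled form; this text tells all that it offers.
- The arm moves only by the tool send_rows, never from a script. Its argument "commands" is a list of rows, each an object of numbers: "dx", "dy", "dz": the shift along the tool's x, y, z in m; "rx", "ry", "rz": the turn, a rotation vector about the tool's x, y, z in rad; "grip": the opening in per cent of the stroke, from 0 (shut) to 100 (fully open). In form: [{"dx": .., "dy": .., "dz": .., "rx": .., "ry": .., "rz": .., "grip": ..}, ...]. A call has 1 to 5 rows; each row is the pose to reach, as a shift and turn from the pose measured when the call began, along the tool's axes at that moment; what a row does not reach only later rows make up. A row lasts 1/8 s, in which the tool goes at most 62.5 mm and 10.7 degrees, less where a joint would pass 70% of its speed; a pose out of reach is approached as far as the arm can. A call with a gripper value outside its range is refused whole. The fingers move at their own pace and stop on an object; "newtons" is the grip in N (left out, the last holds). Time passes only in rows, so rows that repeat a pose let the fingers close. It gives the time, the measured TCP pose, the force and the opening at its end, in the units of the state.
- telemetry.read_state(): the state, without advancing time (a new reading comes with each control period).
- cams.get_image(name): name is "scene" or "side" or "wrist"; returns (picture, depth): 480x640x3 uint8, red, green, blue; 480x640 float32, m along the optical axis (not along the pixel's ray), 0 where there is no reading.
- cams.calibration(name): a dict with "fx", "fy", "cx", "cy" (pixels), "D" ([k1, k2, p1, p2, k3] as OpenCV has them; the pictures are not rectified), "eye" and "attitude" of the camera in the world; the wrist camera has in their place "T_tool_cam" (4x4, takes a point from camera to tool coordinates, whose origin is the TCP and whose axes are the flange's). Camera axes: x right, y up, looking along -z (the intrinsics and any distortion apply to the point x, -y, -z); pixel columns grow to the right and rows downward; lengths in m; the calibration is good to about 2 mm. A picture is of the moment at which its call begins: read the wrist's pose just before it. calibration takes no time and is no camera call.
- workorder.hand_in(): hands the job in, once; it reports no verdict.
Trained networks look in the newest picture that a camera, given by its name, has taken for a name from the list of things; names that differ only in an ending like _2 or _b are one class to them, and where a whole thing is asked for, a point or a joint stands for the part that bears it (a point fixed in the world has none). Each returns a list of dicts, best first, with "p" (0 to 1); they miss things now and then, are a little off and sometimes report something else, mostly with a low value. They report only what shows in the picture. A call takes as long as a camera call. They do not tell look-alikes from the thing itself.
- cams.find_in(camera, label): "extent" ([left, top, right, bottom] as shares, 0 to 1, of the picture: columns of its width, rows of its height, round what is visible of it).
The state is a dict: "t": time; "joint_positions": joint angles; "dq": joint speeds; "joint_torque": joint torques, N m; "tcp_pos": TCP position; "ee_rot": TCP orientation; "wrist_force": force on the tool from outside, world axes, zero at the start; "moment": the same for the moment, N m; "opening": opening from 0.0 (shut) to 1.0 (fully open).
Only numpy, scipy, OpenCV 4.12 (cv2) and the standard library are available. Lean on these libraries where they do the work, as an engineer would, in place of code of your own. Each camera call takes 0.05 s, during which the arm holds its last target.

## Task

The lid of the blue crock was put back carelessly: its lugs are standing on the rim, so it sits too high. Without lifting it off, turn the lid until the lugs drop into the slots and it sits fully home, flush on the rim. Leave the crock standing where it is, and do not disturb the terracotta crock and its lid.

Things in the scene. Friction and masses are not known exactly. Their poses are not given: they have to be found in the camera images.
- blue_lid: Blue lid, loose, 0.4 kg. Origin: centre of its flange's underside, z up. Flange 132 mm across, 8 thick. Upright pale wood handle: z 8 to 44, 54 long along x, 18 wide along y. Hidden below: plug 92 across, 18 deep, in the mouth; four lugs along +-x and +-y, 10 wide, 10 deep, reaching 62 from the axis. Now on the rim; within 8 degrees of the slots it drops 10 mm by its own weight when let go.
- blue_crock: Blue crock, loose, 1.4 kg, 128 mm across, 105 high; mouth 100 across. Origin: centre of its underside, z up. Rim has four slots along +-x and +-y, 36 wide, 14 deep; under each a white ear sticks out to 79 from the axis, seen from above. Home: any lug in any slot, so the handle points at two opposite ears; lid origin 105 above the crock's (now 115).
- clay_lid: Terracotta-coloured lid, made like the blue one, already home on the terracotta crock. To be left alone.
- clay_crock: Terracotta-coloured crock, made like the blue one, with its lid home. To be left alone.
Things that resemble listed ones, but are neither listed nor needed, are in the scene too. Leave any purple or turquoise look-alike of the blue_lid alone.

How it is judged:
By the outcome, as a careful person would: the job done as asked, in the order asked, and still so for the second after the job is handed in, with the robot touching nothing.
It also fails if it takes over 29 s, if anything falls off the work surface, if the arm or the gripper's body presses on something with over 40 N, if the wrist force passes 120 N, or if a joint passes its speed limit or range.

## Working session

There is one attempt and no reset: what is moved stays moved. The work goes in short steps, Python scripts to look and compute and a tool call to move; the robot and the scene stay as the last step left them, time stands still between calls to the robot, and variables do not carry over. Pictures are saved under pics/ and viewed, and the job is handed in when it is done.

Besides the shell and the picture viewer there is one more tool, called as name([rows], argument=value, ...), one row to a line, values as JSON. send_rows: Moves the arm, as the interface text tells. Its arguments: {"type":"object","properties":{"commands":{"type":"array","items":{"type":"object","properties":{"dx":{"type":"number"},"dy":{"type":"number"},"dz":{"type":"number"},"rx":{"type":"number"},"ry":{"type":"number"},"rz":{"type":"number"},"grip":{"type":"number"}}}},"newtons":{"type":"number"}},"required":["commands"]}

```bash
mkdir -p pics; python3 - <<'E'
from workcell import telemetry, cams, robot
import cv2,numpy as np
print(robot.finger_overhang)
s=telemetry.read_state();print(s['t'],s['tcp_pos'],s['ee_rot'],s['opening'])
for n in ['scene','wrist']:
    p,d=cams.get_image(n);np.savez(f'{n}0.npz',p=p,d=d);cv2.imwrite(f'pics/{n}0.png',p[:,:,::-1])
    print(n,cams.calibration(n))
    print(cams.find_in(n,'blue_lid'))
print(telemetry.read_state()['t'])
E
```

```text
0.014
0.0 [0.27696654 0.58734729 0.20557109] [[-9.04406304e-01  4.26670726e-01 -1.15254080e-03]
 [ 4.26672140e-01  9.04404910e-01 -1.62563792e-03]
 [ 3.48751451e-04 -1.96199423e-03 -9.99998014e-01]] 1.000426106395073
scene {'fx': 495.9729729372254, 'fy': 495.9729729372254, 'cx': 320.82798701795895, 'cy': 241.61308657212092, 'D': array([-0.13152236,  0.        ,  0.        ,  0.        ,  0.        ]), 'eye': array([ 1.18985909, -0.5633117 ,  0.58151097]), 'attitude': array([[ 0.61970944, -0.4107399 ,  0.66876972],
       [ 0.78460766,  0.34457316, -0.51542231],
       [-0.01873559,  0.84413392,  0.53580491]])}
[{'extent': [0.307, 0.4831, 0.3936, 0.5758], 'p': 0.86}, {'extent': [0.5317, 0.4817, 0.6338, 0.5648], 'p': 0.75}, {'extent': [0.3839, 0.4675, 0.4978, 0.5754], 'p': 0.74}, {'extent': [0.2919, 0.7662, 0.432, 0.9294], 'p': 0.63}, {'extent': [0.6388, 0.3373, 0.737, 0.4267], 'p': 0.26}]
wrist {'fx': 429.8141513226323, 'fy': 429.8141513226323, 'cx': 320.55886249300505, 'cy': 231.49550206628751, 'D': array([-0.02738938,  0.        ,  0.        ,  0.        ,  0.        ]), 'T_tool_cam': array([[ 6.89301877e-04,  9.49111128e-01,  3.14940617e-01,
         8.11259919e-02],
       [ 9.99999658e-01, -5.10514666e-04, -6.50174924e-04,
        -2.06449806e-04],
       [-4.56306452e-04,  3.14940957e-01, -9.49111155e-01,
        -1.67302260e-01],
       [ 0.00000000e+00,  0.00000000e+00,  0.00000000e+00,
         1.00000000e+00]])}
[]
0.2
```

View pics/scene0.png

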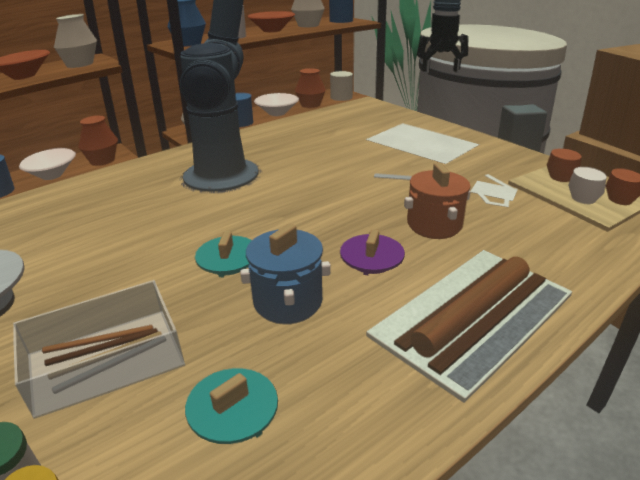

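View pics/wrist0.png

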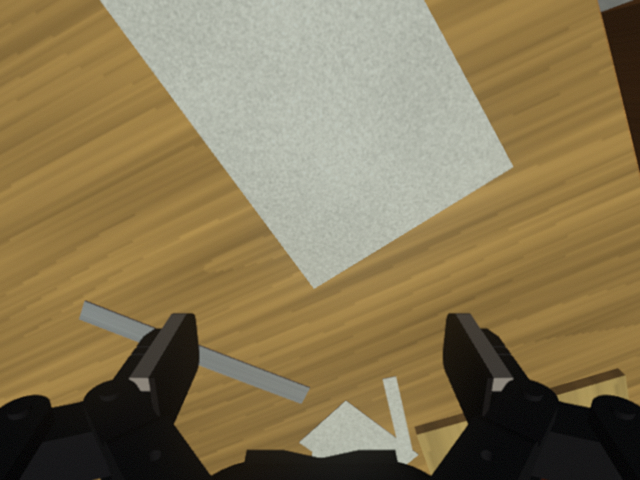

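The wrist view shows only paper, a ruler and scraps. In the scene view, the things that could be taken for the blue lid are:
- turquoise lid at (226,253)
- turquoise lid at (232,402)
- purple lid at (372,252)
- terracotta lid on its crock at (440,185)
- blue lid on the blue crock at (285,248)

I choose the last one. Next I check it in a crop and measure it.

```bash
cat > h.py <<'E'
import numpy as np,cv2
def world(c,d,T=None):
    v,u=np.nonzero(d>0)
    K=np.array([[c['fx'],0,c['cx']],[0,c['fy'],c['cy']],[0,0,1]])
    n=cv2.undistortPoints(np.stack([u,v],1).astype(np.float32)[:,None],K,c['D'])[:,0]
    z=d[v,u]; P=np.stack([n[:,0]*z,-n[:,1]*z,-z],1)
    if T is None: W=P@c['attitude'].T+c['eye']
    else: W=P@T[:3,:3].T+T[:3,3]
    X=np.full(d.shape+(3,),np.nan);X[v,u]=W;return X
def circ(p):
    A=np.c_[2*p,np.ones(len(p))];s=np.linalg.lstsq(A,(p**2).sum(1),rcond=None)[0]
    return s[:2],np.sqrt(s[2]+s[:2]@s[:2])
E
python3 - <<'E'
from h import *
from workcell import cams
z=np.load('scene0.npz');p,d=z['p'],z['d'];X=world(cams.calibration('scene'),d)
cv2.imwrite('pics/crop0.png',cv2.resize(p[215:325,230:345,::-1],None,fx=5,fy=5,interpolation=cv2.INTER_CUBIC))
R=X[215:325,230:345].reshape(-1,3);C=p[215:325,230:345].reshape(-1,3).astype(int)
hsv=cv2.cvtColor(p[215:325,230:345],cv2.COLOR_RGB2HSV).reshape(-1,3)
print(np.histogram(R[:,2],bins=np.arange(0,.18,.005)))
bl=(hsv[:,0]>98)&(hsv[:,0]<125)&(hsv[:,1]>80)
f=R[bl&(R[:,2]>.115)&(R[:,2]<.132)]
print(len(f),np.median(f,0),f.min(0),f.max(0))
h=cv2.convexHull(f[:,:2].astype(np.float32))[:,0];print(circ(h.astype(float)))
hd=R[(R[:,2]>.155)];print(len(hd),hd.mean(0),hd.min(0),hd.max(0))
print(cv2.minAreaRect(hd[:,:2].astype(np.float32)*1000))
c=circ(h.astype(float))[0]
wt=(hsv[:,1]<60)&(hsv[:,2]>110)&(R[:,2]>.05)&(R[:,2]<.12)
for q in R[wt][::6]: print(q.round(3),np.degrees(np.arctan2(*(q[:2]-c)[::-1])).round(1),np.linalg.norm(q[:2]-c).round(3))
E
```

```text
(array([ 737,   47,  134,  197,  618,  384,  164,  162,  166,  169,  137,
        147,  198,  194,  214,  223,  302,  247,  142,  149,  264,   36,
         26,  235, 1969,   64,   67,   68,   87,   62,   74,  178,    0,
          0,    0]), array([0.   , 0.005, 0.01 , 0.015, 0.02 , 0.025, 0.03 , 0.035, 0.04 ,
       0.045, 0.05 , 0.055, 0.06 , 0.065, 0.07 , 0.075, 0.08 , 0.085,
       0.09 , 0.095, 0.1  , 0.105, 0.11 , 0.115, 0.12 , 0.125, 0.13 ,
       0.135, 0.14 , 0.145, 0.15 , 0.155, 0.16 , 0.165, 0.17 , 0.175]))
1897 [ 0.60871836 -0.19586756  0.121557  ] [ 0.52812693 -0.24748048  0.11508364] [ 0.65872903 -0.11917663  0.12422538]
(array([ 0.59335587, -0.18381534]), np.float64(0.06420199780084154))
178 [ 0.59309704 -0.18442112  0.15711433] [ 0.5779361  -0.21018693  0.15502226] [ 0.60660893 -0.15685643  0.15935432]
((591.813720703125, -183.9710235595703), (18.524234771728516, 52.83713912963867), 16.341703414916992)
[ 0.523 -0.17   0.119] 168.6 0.072
[ 0.623 -0.12   0.082] 64.8 0.07
[ 0.624 -0.126  0.083] 62.4 0.066
[ 0.629 -0.116  0.082] 61.9 0.076
[ 0.629 -0.123  0.082] 59.9 0.071
[ 0.63  -0.128  0.083] 56.4 0.067
[ 0.636 -0.119  0.082] 56.9 0.077
[ 0.634 -0.122  0.08 ] 56.8 0.074
[ 0.633 -0.124  0.078] 56.7 0.072
[ 0.551 -0.241  0.083] -126.6 0.071
[ 0.55  -0.245  0.082] -125.3 0.075
[ 0.559 -0.238  0.083] -122.8 0.064
[ 0.558 -0.241  0.082] -122.0 0.068
[ 0.558 -0.245  0.082] -120.1 0.071
[ 0.558 -0.249  0.082] -118.5 0.075
[ 0.562 -0.24   0.08 ] -118.7 0.064
[ 0.559 -0.245  0.078] -119.3 0.07
[ 0.644 -0.215  0.081] -31.5 0.059
[ 0.643 -0.22   0.081] -36.2 0.061
[ 0.65  -0.213  0.082] -27.3 0.064
[ 0.651 -0.219  0.084] -31.8 0.067
[ 0.648 -0.206  0.075] -22.0 0.059
[ 0.653 -0.217  0.082] -29.3 0.069
[ 0.654 -0.225  0.084] -34.6 0.073
[ 0.658 -0.217  0.083] -27.0 0.073
[ 0.656 -0.223  0.083] -32.2 0.074
[ 0.659 -0.213  0.079] -24.4 0.072
[ 0.659 -0.221  0.081] -29.8 0.075
[ 0.658 -0.225  0.081] -32.4 0.077
```

```bash
ls pics
```

```text
crop0.png
scene0.png
wrist0.png
```

View pics/crop0.png

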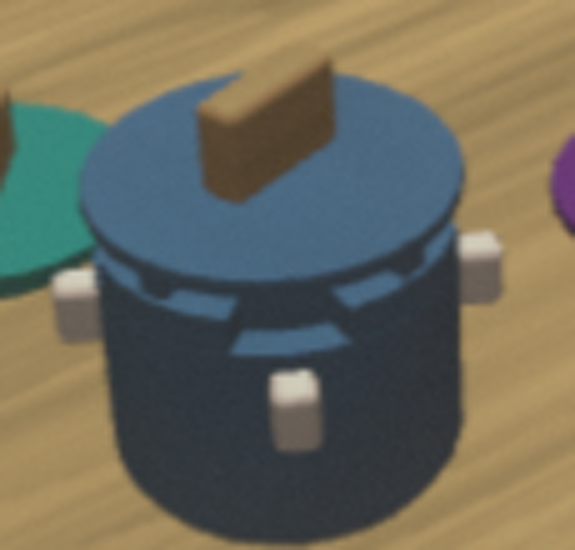

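The crop shows the blue lid standing proud of the rim. The handle is at about 106° and the ears are at about -30°, 60° and -120° (world), so it needs roughly ±45°. I'll move over it for a wrist view.

send_rows([
  {"dx":-0.037,"dy":-0.034,"dz":-0.015,"grip":100},
  {"dx":-0.074,"dy":-0.068,"dz":-0.03,"grip":100},
  {"dx":-0.115,"dy":-0.105,"dz":-0.045,"grip":100},
  {"dx":-0.156,"dy":-0.142,"dz":-0.055,"grip":100},
  {"dx":-0.197,"dy":-0.18,"dz":-0.055,"grip":100},
])

```text
validation failed for argument at $.co...
```

send_rows([
  {"dx":-0.041,"dy":-0.037,"grip":100},
  {"dx":-0.082,"dy":-0.075,"grip":100},
  {"dx":-0.123,"dy":-0.112,"grip":100},
  {"dx":-0.164,"dy":-0.15,"grip":100},
  {"dx":-0.205,"dy":-0.187,"grip":100},
])

```text
validation failed for argument at $.co...
```

```bash
cat > st.py <<'E'
import sys,numpy as np
from workcell import telemetry
s=telemetry.read_state();R=np.array(s['ee_rot']);p=np.array(s['tcp_pos'])
print(s['t'],p.round(4),'zaxis',R[:,2].round(4),'yang',np.degrees(np.arctan2(R[1,1],R[0,1])).round(2),'F',np.round(s['wrist_force'],2),'M',np.round(s['moment'],2),'op',round(s['opening'],3),np.round(s['joint_positions'],1))
if len(sys.argv)>3:
    print('tool delta',(R.T@(np.array(list(map(float,sys.argv[1:4])))-p)).round(4))
E
python3 st.py .593 -.184 .26
```

```text
0.2 [0.2771 0.5875 0.206 ] zaxis [-7.e-04 -1.e-03 -1.e+00] yang 64.74 F [0.02 0.26 0.98] M [-0.02  0.03  0.03] op 0.997 [ 54.8  14.1  89.3   0.   76.7 -10. ]
tool delta [-0.6149 -0.5631 -0.0535]
```

send_rows([
  {"dx":-0.037,"dy":-0.034,"dz":-0.015,"rx":0,"ry":0,"rz":0,"grip":100},
  {"dx":-0.074,"dy":-0.068,"dz":-0.03,"rx":0,"ry":0,"rz":0,"grip":100},
  {"dx":-0.115,"dy":-0.105,"dz":-0.045,"rx":0,"ry":0,"rz":0,"grip":100},
  {"dx":-0.156,"dy":-0.142,"dz":-0.055,"rx":0,"ry":0,"rz":0,"grip":100},
  {"dx":-0.197,"dy":-0.18,"dz":-0.055,"rx":0,"ry":0,"rz":0,"grip":100},
])

```text
t: 0.82
tcp_pos: [0.3793, 0.3394, 0.2623]
ee_rot: [[-0.905, 0.426, 0.001], [0.426, 0.905, 0.0], [-0.001, 0.001, -1.0]]
wrist_force: [0.7, -0.1, -0.6]
opening: 1.0
```

send_rows([
  {"dx":-0.041,"dy":-0.037,"dz":0,"rx":0,"ry":0,"rz":0,"grip":100},
  {"dx":-0.082,"dy":-0.075,"dz":0,"rx":0,"ry":0,"rz":0,"grip":100},
  {"dx":-0.123,"dy":-0.112,"dz":0,"rx":0,"ry":0,"rz":0,"grip":100},
  {"dx":-0.164,"dy":-0.15,"dz":0,"rx":0,"ry":0,"rz":0,"grip":100},
  {"dx":-0.205,"dy":-0.187,"dz":0,"rx":0,"ry":0,"rz":0,"grip":100},
])

```text
t: 1.45
tcp_pos: [0.4854, 0.0811, 0.2625]
ee_rot: [[-0.905, 0.426, 0.002], [0.426, 0.905, 0.0], [-0.002, 0.001, -1.0]]
wrist_force: [1.6, 0.4, 0.6]
opening: 0.998
```

```bash
python3 st.py .593 -.184 .26
```

```text
1.45 [0.4854 0.0811 0.2625] zaxis [ 1.9e-03  1.0e-04 -1.0e+00] yang 64.76 F [1.57 0.39 0.63] M [ 0.02 -0.07 -0.04] op 0.998 [ -3.8 -10.3 108.4   0.   81.8 -68.5]
tool delta [-0.2104 -0.1939  0.0026]
```

send_rows([
  {"dx":-0.042,"dy":-0.039,"dz":0,"rx":0,"ry":0,"rz":0.16,"grip":100},
  {"dx":-0.084,"dy":-0.078,"dz":0,"rx":0,"ry":0,"rz":0.33,"grip":100},
  {"dx":-0.126,"dy":-0.117,"dz":0,"rx":0,"ry":0,"rz":0.5,"grip":100},
  {"dx":-0.168,"dy":-0.155,"dz":0,"rx":0,"ry":0,"rz":0.67,"grip":100},
  {"dx":-0.21,"dy":-0.194,"dz":0,"rx":0,"ry":0,"rz":0.845,"grip":100},
])

```text
t: 2.08
tcp_pos: [0.593, -0.1857, 0.2624]
ee_rot: [[-0.276, 0.961, 0.002], [0.961, 0.276, 0.0], [-0.0, 0.002, -1.0]]
wrist_force: [0.6, -0.0, -0.1]
opening: 1.004
```

```bash
cat > wr.py <<'E'
import sys
from h import *
from workcell import cams,telemetry
n=sys.argv[1]
s=telemetry.read_state();R=np.array(s['ee_rot']);t=np.array(s['tcp_pos'])
p,d=cams.get_image('wrist');c=cams.calibration('wrist')
cv2.imwrite(f'pics/{n}.png',p[:,:,::-1])
T=np.eye(4);T[:3,:3]=R;T[:3,3]=t;T=T@c['T_tool_cam'];np.savez(n+'.npz',p=p,d=d,T=T)
X=world(c,d,T).reshape(-1,3);h=cv2.cvtColor(p,cv2.COLOR_RGB2HSV).reshape(-1,3)
bl=(h[:,0]>98)&(h[:,0]<125)&(h[:,1]>80)&(X[:,2]>.10)&(X[:,2]<.135)
f=X[bl];print('flange',len(f),np.percentile(f[:,2],[5,50,95]).round(4))
hu=cv2.convexHull(f[:,:2].astype(np.float32))[:,0].astype(float);cc,r=circ(hu);print('circle',cc.round(4),r.round(4))
near=np.linalg.norm(X[:,:2]-cc,axis=1)<.045
wood=near&(X[:,2]>np.median(f[:,2])+.028)&(h[:,0]<25)&(h[:,1]>60)&(h[:,2]>40)&(X[:,2]<.17)
hd=X[wood];print('handle',len(hd),np.percentile(hd[:,2],[5,50,95]).round(4))
if len(hd)>20:
    print('rect',cv2.minAreaRect((hd[:,:2]*1000).astype(np.float32)))
    e=np.linalg.svd(hd[:,:2]-hd[:,:2].mean(0),full_matrices=False)[2][0];print('pca',hd[:,:2].mean(0).round(4),np.degrees(np.arctan2(e[1],e[0])).round(1))
q=X[:,:2]-cc;rr=np.linalg.norm(q,axis=1)
w=(h[:,1]<60)&(h[:,2]>110)&(X[:,2]>.068)&(X[:,2]<.095)&(rr>.055)&(rr<.09)
a=np.degrees(np.arctan2(q[w,1],q[w,0]))
for k in np.unique(np.round(a/90-.6)):
    m=np.round(a/90-.6)==k
    if m.sum()>20: print('ear',k,m.sum(),np.median(a[m]).round(1),rr[w][m].max().round(3),X[w][m].mean(0).round(4))
E
python3 st.py .593 -.184 .26;python3 wr.py wrist1
```

```text
2.075 [ 0.593  -0.1857  0.2624] zaxis [ 1.7e-03  4.0e-04 -1.0e+00] yang 16.0 F [ 0.56 -0.02 -0.09] M [ 0.07 -0.03 -0.  ] op 1.004 [-27.9   7.9  90.5   0.1  81.6 -43.9]
tool delta [0.0016 0.0005 0.0024]
flange 20785 [0.1219 0.123  0.1242]
circle [ 0.5913 -0.1828] 0.0643
handle 1998 [0.1566 0.1587 0.16  ]
rect ((591.0947875976562, -181.20094299316406), (17.284259796142578, 53.82033157348633), 13.80380630493164)
pca [ 0.5907 -0.18  ] -76.1
ear 0.0 192 60.6 0.077 [ 0.627  -0.1197  0.0837]
ear 1.0 241 148.3 0.079 [ 0.5292 -0.1446  0.0837]
```

View pics/wrist1.png

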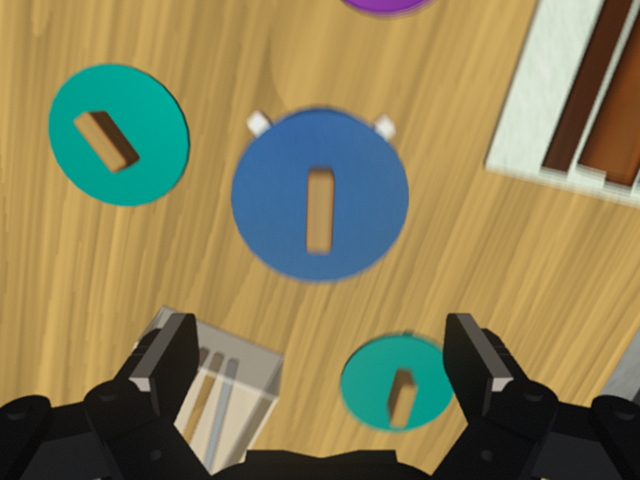

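The wrist view shows the blue lid at (320,195), handle nearly vertical in the picture, and white ears at (259,123) and (385,127). That puts the handle at about 104° and the ears at about 59.3° mod 90, so a turn of about +45.4° is needed. Moving down to the handle now.

send_rows([
  {"dx":0.004,"dy":-0.001,"dz":0.03,"rx":0,"ry":0,"rz":0.037,"grip":100},
  {"dx":0.004,"dy":-0.001,"dz":0.06,"rx":0,"ry":0,"rz":0.037,"grip":100},
  {"dx":0.004,"dy":-0.001,"dz":0.09,"rx":0,"ry":0,"rz":0.037,"grip":100},
  {"dx":0.004,"dy":-0.001,"dz":0.117,"rx":0,"ry":0,"rz":0.037,"grip":100},
  {"dx":0.004,"dy":-0.001,"dz":0.117,"rx":0,"ry":0,"rz":0.037,"grip":100},
])

```text
t: 2.75
tcp_pos: [0.5905, -0.1878, 0.1418]
ee_rot: [[-0.231, 0.973, -0.003], [0.973, 0.231, -0.001], [0.0, -0.003, -1.0]]
wrist_force: [-0.0, -0.5, -0.2]
opening: 0.999
```

```bash
python3 st.py .5912 -.1822 .145
```

```text
2.75 [ 0.5905 -0.1878  0.1418] zaxis [-2.9e-03 -6.0e-04 -1.0e+00] yang 13.37 F [-0.01 -0.49 -0.23] M [-0.03 -0.07  0.05] op 0.999 [-28.1  13.8  96.6  -0.1  69.7 -41.4]
tool delta [ 0.0053  0.002  -0.0032]
```

send_rows([
  {"dx":0.005,"dy":0.002,"dz":-0.003,"rx":0,"ry":0,"rz":-0.007,"grip":100},
  {"dx":0.005,"dy":0.002,"dz":-0.003,"rx":0,"ry":0,"rz":-0.007,"grip":100},
  {"dx":0.005,"dy":0.002,"dz":-0.003,"rx":0,"ry":0,"rz":-0.007,"grip":100},
])

```text
t: 3.12
tcp_pos: [0.5919, -0.1826, 0.1461]
ee_rot: [[-0.238, 0.971, -0.001], [0.971, 0.238, -0.002], [-0.001, -0.001, -1.0]]
wrist_force: [-0.6, 1.0, 0.3]
opening: 1.004
```

```bash
python3 st.py .5912 -.1822 .145; python3 wr.py wrist2
```

```text
3.125 [ 0.5919 -0.1826  0.1461] zaxis [-0.001  -0.0016 -1.    ] yang 13.79 F [-0.62  1.    0.32] M [ 0.02  0.02 -0.02] op 1.004 [-27.6  13.4  96.6  -0.1  70.  -41.3]
tool delta [ 0.0006 -0.0006  0.0011]
flange 47941 [0.122 0.123 0.124]
circle [ 0.5908 -0.181 ] 0.0653
handle 5204 [0.1558 0.1587 0.1598]
rect ((590.6526489257812, -180.83815002441406), (17.377382278442383, 53.54792022705078), 14.442679405212402)
pca [ 0.59   -0.1782] -75.5
ear 0.0 734 61.9 0.078 [ 0.6249 -0.118   0.0822]
ear 1.0 698 147.9 0.079 [ 0.5292 -0.1428  0.0828]
```

View pics/wrist2.png

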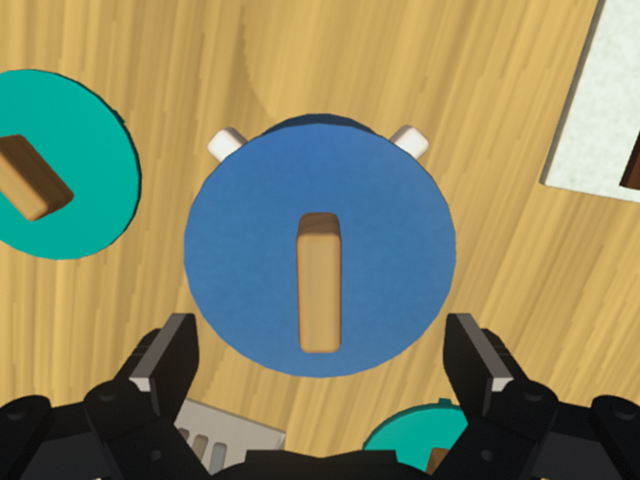

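The handle (318,282) is squarely between the open fingers. It is at about 104.4° with the ears at about 59.5°, so the turn is about +45°. Gripping.

send_rows([
  {"dx":0.0015,"dy":-0.001,"dz":0,"rx":0,"ry":0,"rz":-0.008,"grip":100},
  {"dx":0.0015,"dy":-0.001,"dz":0,"rx":0,"ry":0,"rz":-0.008,"grip":10},
  {"dx":0.0015,"dy":-0.001,"dz":0,"rx":0,"ry":0,"rz":-0.008,"grip":10},
  {"dx":0.0015,"dy":-0.001,"dz":0,"rx":0,"ry":0,"rz":-0.008,"grip":10},
  {"dx":0.0015,"dy":-0.001,"dz":0,"rx":0,"ry":0,"rz":-0.008,"grip":10},
], newtons=40)

```text
t: 3.8
tcp_pos: [0.5904, -0.1814, 0.1458]
ee_rot: [[-0.246, 0.969, -0.002], [0.969, 0.246, -0.001], [-0.001, -0.002, -1.0]]
wrist_force: [-0.5, 0.6, -0.9]
opening: 0.144
```

```bash
python3 st.py
```

```text
3.8 [ 0.5904 -0.1814  0.1458] zaxis [-0.0015 -0.0014 -1.    ] yang 14.24 F [-0.45  0.57 -0.94] M [0.03 0.03 0.04] op 0.144 [-27.5  13.2  96.8  -0.1  69.9 -41.7]
```

send_rows([
  {"dx":0,"dy":0,"dz":0,"rx":0,"ry":0,"rz":0,"grip":5},
  {"dx":0,"dy":0,"dz":0,"rx":0,"ry":0,"rz":0,"grip":0},
], newtons=40)

```text
t: 4.05
tcp_pos: [0.5904, -0.1814, 0.1457]
ee_rot: [[-0.246, 0.969, -0.002], [0.969, 0.246, -0.001], [-0.001, -0.002, -1.0]]
wrist_force: [0.1, -0.1, -0.1]
opening: -0.0
```

```bash
python3 st.py;python3 wr.py wrist3
```

```text
4.05 [ 0.5904 -0.1814  0.1457] zaxis [-0.0016 -0.0014 -1.    ] yang 14.24 F [ 0.08 -0.15 -0.08] M [ 0.03 -0.01  0.01] op -0.0 [-27.5  13.3  96.8  -0.1  69.9 -41.7]
flange 43691 [0.122  0.1231 0.1241]
circle [ 0.5907 -0.1808] 0.0651
handle 2728 [0.155  0.1585 0.1598]
rect ((587.9439697265625, -170.23916625976562), (17.52533531188965, 31.919818878173828), 14.250358581542969)
pca [ 0.587  -0.1659] -72.1
ear 0.0 732 61.9 0.078 [ 0.6249 -0.118   0.0822]
ear 1.0 756 147.8 0.079 [ 0.5294 -0.1428  0.0825]
```

View pics/wrist3.png

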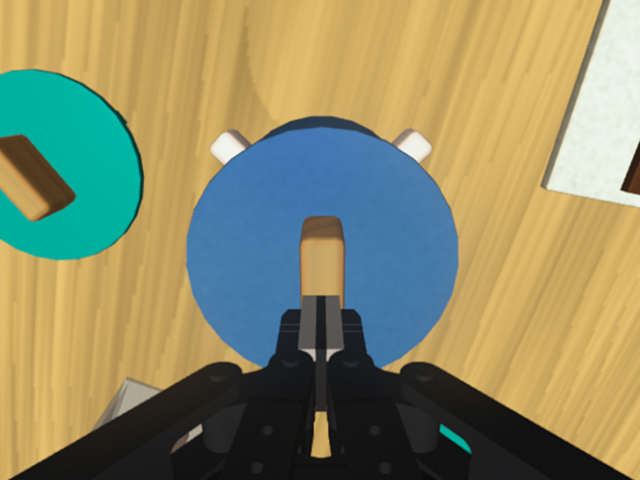

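The jaws shut on air: the fingertips at (320,300) cover the handle but did not grip it. I need the actual heights before doing anything else.

```bash
python3 - <<'E'
from h import *
from workcell import cams,telemetry
z=np.load('wrist3.npz');d=z['d'];X=world(cams.calibration('wrist'),d,z['T'])
for v in range(280,440,10): print(v,d[v,310].round(3),X[v,310].round(4),X[v,330].round(4))
p,d=cams.get_image('side');cv2.imwrite('pics/side1.png',p[:,:,::-1]);np.savez('side1.npz',p=p,d=d)
E
python3 st.py
```

```text
280 0.168 [ 0.5839 -0.1729  0.1591] [ 0.5915 -0.1712  0.1587]
290 0.171 [ 0.585  -0.1774  0.1585] [ 0.5926 -0.1752  0.159 ]
300 0.149 [ 0.584  -0.1713  0.1788] [ 0.5907 -0.1697  0.1786]
310 0.142 [ 0.5841 -0.171   0.1864] [ 0.5907 -0.1698  0.1855]
320 0.138 [ 0.5844 -0.1719  0.1914] [ 0.5907 -0.1704  0.1912]
330 0.132 [ 0.5846 -0.1717  0.1975] [ 0.5905 -0.17    0.1978]
340 0.126 [ 0.5847 -0.1715  0.2034] [ 0.5904 -0.17    0.2034]
350 0.121 [ 0.5848 -0.1714  0.2086] [ 0.5906 -0.1713  0.2066]
360 0.115 [ 0.5846 -0.1702  0.2151] [ 0.5898 -0.1687  0.2153]
370 0.112 [ 0.5849 -0.1708  0.2185] [ 0.5899 -0.1695  0.2185]
380 0.109 [ 0.5851 -0.1713  0.2218] [ 0.5902 -0.1709  0.2207]
390 0.108 [ 0.5856 -0.1732  0.2232] [ 0.5916 -0.1759  0.2181]
400 0.115 [ 0.5872 -0.1801  0.2185] [ 0.5926 -0.1796  0.2174]
410 0.116 [ 0.5879 -0.1833  0.2185] [ 0.5933 -0.1824  0.218 ]
420 0.116 [ 0.5887 -0.1862  0.2189] [ 0.5941 -0.1855  0.2181]
430 0.117 [ 0.5895 -0.1895  0.2189] [ 0.5946 -0.1875  0.2197]
4.15 [ 0.5904 -0.1814  0.1458] zaxis [-0.0015 -0.0014 -1.    ] yang 14.24 F [-0.09  1.02  1.1 ] M [0.03 0.   0.07] op 0.004 [-27.5  13.2  96.8  -0.1  69.9 -41.7]
```

View pics/side1.png

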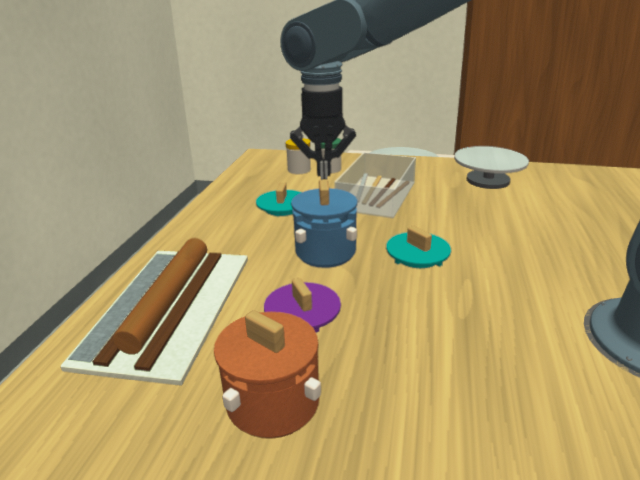

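```bash
python3 - <<'E'
from h import *
from workcell import cams
z=np.load('side1.npz');p,d=z['p'],z['d'];X=world(cams.calibration('side'),d)
for v in range(130,200,3): print(v,p[v,323],X[v,323].round(3),X[v,327].round(3))
cv2.imwrite('pics/sidecrop.png',cv2.resize(p[110:270,270:390,::-1],None,fx=4,fy=3.7,interpolation=cv2.INTER_CUBIC))
E
```

```text
130 [34 35 38] [ 0.587 -0.171  0.268] [ 0.578 -0.163  0.271]
133 [36 37 36] [ 0.587 -0.168  0.263] [ 0.579 -0.165  0.264]
136 [30 33 35] [ 0.588 -0.172  0.256] [ 0.579 -0.164  0.259]
139 [37 39 39] [ 0.587 -0.169  0.251] [ 0.579 -0.166  0.253]
142 [42 69 51] [ 0.587 -0.169  0.246] [ 0.579 -0.164  0.248]
145 [41 73 51] [ 0.689 -0.642  0.086] [ 0.578 -0.161  0.243]
148 [86 95 77] [ 0.689 -0.641  0.077] [ 0.58  -0.168  0.235]
151 [115 108  94] [ 0.691 -0.646  0.067] [ 0.58  -0.17   0.228]
154 [110 104  92] [ 0.69  -0.644  0.058] [ 0.58  -0.169  0.223]
157 [80 77 68] [ 0.691 -0.648  0.048] [ 0.581 -0.172  0.216]
160 [50 52 49] [ 0.591 -0.182  0.206] [ 0.58  -0.169  0.211]
163 [66 66 60] [ 0.589 -0.171  0.204] [ 0.581 -0.171  0.204]
166 [66 66 62] [ 0.589 -0.171  0.198] [ 0.581 -0.17   0.198]
169 [67 66 62] [ 0.589 -0.169  0.192] [ 0.581 -0.172  0.192]
172 [78 76 72] [ 0.589 -0.169  0.186] [ 0.581 -0.171  0.186]
175 [77 76 71] [ 0.589 -0.168  0.181] [ 0.581 -0.171  0.18 ]
178 [82 77 67] [ 0.589 -0.169  0.174] [ 0.582 -0.171  0.173]
181 [202 172  99] [ 0.595 -0.194  0.158] [ 0.588 -0.2    0.156]
184 [200 172  99] [ 0.591 -0.176  0.159] [ 0.584 -0.18   0.157]
187 [201 173 101] [ 0.588 -0.164  0.158] [ 0.581 -0.167  0.157]
190 [160 131  78] [ 0.586 -0.152  0.156] [ 0.579 -0.158  0.154]
193 [134 106  63] [ 0.586 -0.152  0.15 ] [ 0.579 -0.155  0.149]
196 [126  99  59] [ 0.587 -0.155  0.143] [ 0.579 -0.156  0.143]
199 [128 101  61] [ 0.587 -0.155  0.136] [ 0.579 -0.155  0.137]
```

View pics/sidecrop.png

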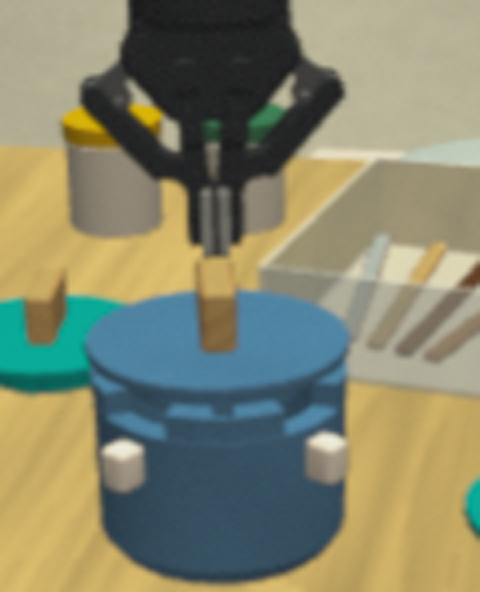

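Both cameras agree: the shut fingertips are at z≈0.173, about 14 mm above the handle top at 0.159. The fingers therefore end about 41 mm higher than the reported TCP implies. I'll open, then go down 42 mm more.

send_rows([
  {"dx":0,"dy":0,"dz":0,"rx":0,"ry":0,"rz":0,"grip":100},
  {"dx":0,"dy":0,"dz":0,"rx":0,"ry":0,"rz":0,"grip":100},
  {"dx":0,"dy":0,"dz":0,"rx":0,"ry":0,"rz":0,"grip":100},
  {"dx":0,"dy":0,"dz":0,"rx":0,"ry":0,"rz":0,"grip":100},
  {"dx":0,"dy":0,"dz":0.01,"rx":0,"ry":0,"rz":0,"grip":100},
])

```text
t: 4.78
tcp_pos: [0.5911, -0.1818, 0.1363]
ee_rot: [[-0.246, 0.969, 0.0], [0.969, 0.246, -0.002], [-0.002, -0.0, -1.0]]
wrist_force: [-0.2, -0.5, -0.1]
opening: 0.997
```

```bash
python3 st.py .5906 -.181 .104
```

```text
4.775 [ 0.5911 -0.1818  0.1363] zaxis [ 3.0e-04 -2.3e-03 -1.0e+00] yang 14.24 F [-0.19 -0.51 -0.05] M [ 0.   -0.04 -0.01] op 0.997 [-27.5  13.9  97.2  -0.1  68.9 -41.7]
tool delta [ 0.0009 -0.0002  0.0323]
```

send_rows([
  {"dx":0.001,"dy":0,"dz":0.012,"rx":0,"ry":0,"rz":0,"grip":100},
  {"dx":0.001,"dy":0,"dz":0.024,"rx":0,"ry":0,"rz":0,"grip":100},
  {"dx":0.001,"dy":0,"dz":0.032,"rx":0,"ry":0,"rz":0,"grip":100},
  {"dx":0.001,"dy":0,"dz":0.032,"rx":0,"ry":0,"rz":0,"grip":100},
])

```text
t: 5.28
tcp_pos: [0.5902, -0.1806, 0.1032]
ee_rot: [[-0.246, 0.969, -0.001], [0.969, 0.246, -0.001], [-0.001, -0.002, -1.0]]
wrist_force: [-0.3, 0.4, -0.2]
opening: 1.001
```

```bash
python3 st.py .5906 -.181 .104
```

```text
5.275 [ 0.5902 -0.1806  0.1032] zaxis [-0.0014 -0.0014 -1.    ] yang 14.24 F [-0.35  0.42 -0.22] M [-0.04  0.01 -0.  ] op 1.001 [-27.5  16.1  98.3  -0.1  65.7 -41.7]
tool delta [-0.0005  0.0003 -0.0008]
```

send_rows([
  {"dx":0,"dy":0,"dz":-0.001,"rx":0,"ry":0,"rz":0,"grip":0},
  {"dx":0,"dy":0,"dz":-0.001,"rx":0,"ry":0,"rz":0,"grip":0},
  {"dx":0,"dy":0,"dz":-0.001,"rx":0,"ry":0,"rz":0,"grip":0},
  {"dx":0,"dy":0,"dz":-0.001,"rx":0,"ry":0,"rz":0,"grip":0},
  {"dx":0,"dy":0,"dz":-0.001,"rx":0,"ry":0,"rz":0,"grip":0},
], newtons=40)

```text
t: 5.9
tcp_pos: [0.5907, -0.1806, 0.1046]
ee_rot: [[-0.246, 0.969, -0.0], [0.969, 0.246, -0.002], [-0.002, -0.001, -1.0]]
wrist_force: [1.6, 1.2, 0.5]
opening: 0.2
```

```bash
python3 st.py; python3 - <<'E'
from h import *
from workcell import cams
p,d=cams.get_image('side')
cv2.imwrite('pics/side2.png',cv2.resize(p[110:270,270:390,::-1],None,fx=4,fy=3.7,interpolation=cv2.INTER_CUBIC))
E
python3 st.py
```

```text
5.9 [ 0.5907 -0.1806  0.1046] zaxis [-3.0e-04 -1.7e-03 -1.0e+00] yang 14.23 F [1.58 1.17 0.45] M [ 0.09 -0.18 -0.01] op 0.2 [-27.5  16.   98.2  -0.1  65.8 -41.7]
5.95 [ 0.5907 -0.1806  0.1045] zaxis [-4.0e-04 -1.7e-03 -1.0e+00] yang 14.23 F [1.49 0.27 0.84] M [ 0.07 -0.24 -0.04] op 0.201 [-27.5  16.   98.2  -0.1  65.8 -41.7]
```

View pics/side2.png

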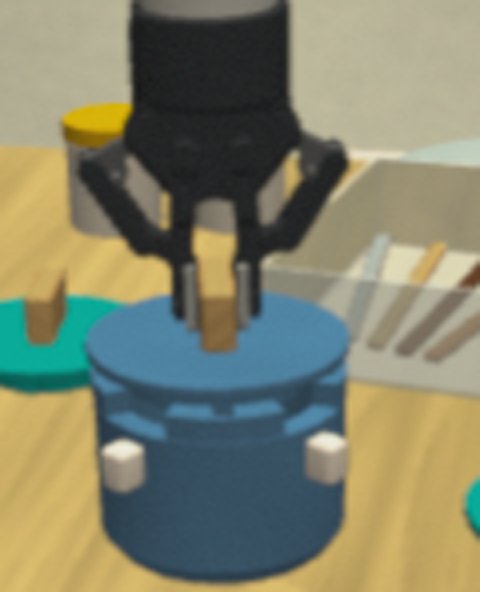

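Gripped: the opening is 0.20, about 17 mm, and the pads are on the handle. Turning +45° (rz -0.79) in small steps.

send_rows([
  {"dx":0,"dy":0,"dz":0,"rx":0,"ry":0,"rz":-0.06,"grip":0},
  {"dx":0,"dy":0,"dz":0,"rx":0,"ry":0,"rz":-0.14,"grip":0},
  {"dx":0,"dy":0,"dz":0,"rx":0,"ry":0,"rz":-0.23,"grip":0},
  {"dx":0,"dy":0,"dz":0,"rx":0,"ry":0,"rz":-0.32,"grip":0},
  {"dx":0,"dy":0,"dz":0,"rx":0,"ry":0,"rz":-0.4,"grip":0},
])

```text
t: 6.58
tcp_pos: [0.5906, -0.1807, 0.1046]
ee_rot: [[-0.606, 0.796, -0.001], [0.796, 0.606, -0.002], [-0.001, -0.001, -1.0]]
wrist_force: [0.0, 0.8, 1.1]
opening: 0.203
```

```bash
python3 st.py .5907 -.1807 .1046; python3 - <<'E'
from h import *
from workcell import cams
p,d=cams.get_image('side')
cv2.imwrite('pics/side3.png',cv2.resize(p[110:270,270:390,::-1],None,fx=4,fy=3.7,interpolation=cv2.INTER_CUBIC))
E
python3 st.py .5907 -.1807 .1046
```

```text
6.575 [ 0.5906 -0.1807  0.1046] zaxis [-5.0e-04 -1.7e-03 -1.0e+00] yang 37.28 F [0.02 0.79 1.14] M [-0.04 -0.13 -0.14] op 0.203 [-27.5  16.   98.2  -0.1  65.8 -64.7]
tool delta [-0.0001  0.0001 -0.    ]
6.625 [ 0.5906 -0.1807  0.1046] zaxis [-5.0e-04 -1.7e-03 -1.0e+00] yang 37.38 F [-0.72  0.27  0.05] M [ 0.05 -0.07  0.11] op 0.205 [-27.5  16.   98.2  -0.1  65.8 -64.8]
tool delta [-0.0001  0.0001 -0.    ]
```

View pics/side3.png

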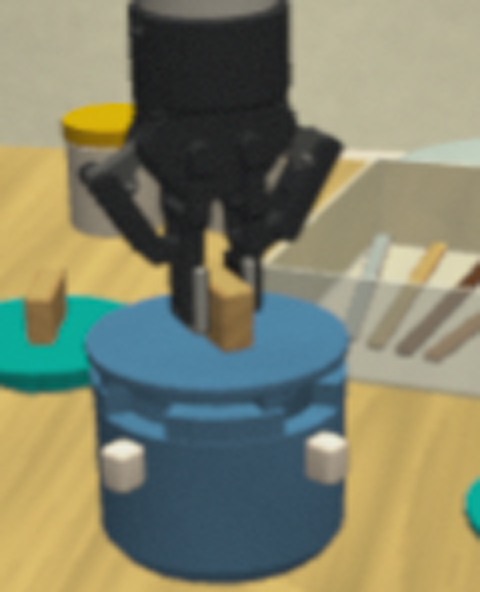

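The lid is turning and the ears at (123,465) and (327,457) haven't moved. Now the second half.

send_rows([
  {"dx":0,"dy":0,"dz":0,"rx":0,"ry":0,"rz":-0.08,"grip":0},
  {"dx":0,"dy":0,"dz":0,"rx":0,"ry":0,"rz":-0.17,"grip":0},
  {"dx":0,"dy":0,"dz":0,"rx":0,"ry":0,"rz":-0.27,"grip":0},
  {"dx":0,"dy":0,"dz":0,"rx":0,"ry":0,"rz":-0.386,"grip":0},
  {"dx":0,"dy":0,"dz":0,"rx":0,"ry":0,"rz":-0.386,"grip":0},
])

```text
t: 7.25
tcp_pos: [0.5895, -0.1802, 0.1032]
ee_rot: [[-0.861, 0.509, -0.003], [0.509, 0.861, -0.001], [0.002, -0.002, -1.0]]
wrist_force: [-0.3, 0.4, -4.2]
opening: 0.206
```

```bash
python3 st.py .5907 -.1807 .1046; python3 wr.py wrist4;python3 st.py
```

```text
7.25 [ 0.5895 -0.1802  0.1032] zaxis [-3.1e-03 -6.0e-04 -1.0e+00] yang 59.38 F [-0.3   0.44 -4.25] M [ 0.02 -0.03  0.  ] op 0.206 [-27.5  16.   98.3  -0.1  65.8 -86.8]
tool delta [-0.0012  0.0002 -0.0014]
flange 53287 [0.1208 0.1218 0.1228]
circle [ 0.5898 -0.1804] 0.0653
handle 8781 [0.1541 0.1574 0.1587]
rect ((589.7872924804688, -180.3286590576172), (21.314128875732422, 54.0364990234375), 56.15256881713867)
pca [ 0.5866 -0.1783] -30.5
ear 1.0 1290 149.7 0.078 [ 0.5291 -0.145   0.0835]
7.3 [ 0.5897 -0.1803  0.1035] zaxis [-2.6e-03 -8.0e-04 -1.0e+00] yang 59.35 F [-0.46 -0.19 -4.38] M [ 0.02 -0.04 -0.04] op 0.202 [-27.5  16.   98.3  -0.1  65.8 -86.8]
```

View pics/wrist4.png

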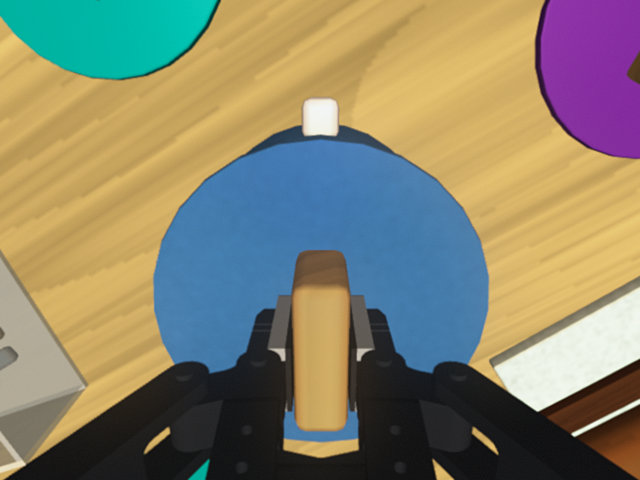

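The handle (320,340) lines up with the ear (320,117). The wrist now carries -4 N, which is the lid's weight, so the lugs are over the slots. Releasing.

send_rows([
  {"dx":0,"dy":0,"dz":0,"rx":0,"ry":0,"rz":0,"grip":100},
  {"dx":0,"dy":0,"dz":0,"rx":0,"ry":0,"rz":0,"grip":100},
  {"dx":0,"dy":0,"dz":0,"rx":0,"ry":0,"rz":0,"grip":100},
  {"dx":0,"dy":0,"dz":0,"rx":0,"ry":0,"rz":0,"grip":100},
  {"dx":0,"dy":0,"dz":0,"rx":0,"ry":0,"rz":0,"grip":100},
])

```text
t: 7.92
tcp_pos: [0.5898, -0.1804, 0.1036]
ee_rot: [[-0.86, 0.51, -0.002], [0.51, 0.86, -0.001], [0.002, -0.002, -1.0]]
wrist_force: [0.1, -0.0, 0.6]
opening: 1.002
```

send_rows([
  {"dx":0,"dy":0,"dz":-0.02,"rx":0,"ry":0,"rz":0,"grip":100},
  {"dx":0,"dy":0,"dz":-0.05,"rx":0,"ry":0,"rz":0,"grip":100},
  {"dx":0,"dy":0,"dz":-0.09,"rx":0,"ry":0,"rz":0,"grip":100},
  {"dx":0,"dy":0,"dz":-0.12,"rx":0,"ry":0,"rz":0,"grip":100},
  {"dx":0,"dy":0,"dz":-0.12,"rx":0,"ry":0,"rz":0,"grip":100},
])

```text
t: 8.55
tcp_pos: [0.592, -0.1812, 0.2286]
ee_rot: [[-0.86, 0.51, 0.005], [0.51, 0.86, -0.005], [-0.007, -0.002, -1.0]]
wrist_force: [0.9, 0.5, -0.1]
opening: 0.998
```

```bash
python3 st.py; python3 wr.py wrist5; python3 - <<'E'
from h import *
from workcell import cams
p,d=cams.get_image('side')
cv2.imwrite('pics/side5.png',p[:,:,::-1])
E
```

```text
8.55 [ 0.592  -0.1812  0.2286] zaxis [ 0.0049 -0.0047 -1.    ] yang 59.35 F [ 0.92  0.51 -0.11] M [ 0.04  0.02 -0.05] op 0.998 [-27.4   8.7  93.   -0.1  77.8 -86.8]
flange 24712 [0.1119 0.1131 0.1142]
circle [ 0.5897 -0.1805] 0.0649
handle 2361 [0.1461 0.1487 0.15  ]
rect ((589.5475463867188, -180.38250732421875), (17.191850662231445, 52.70317077636719), 59.8670539855957)
pca [ 0.5881 -0.1794] -30.2
ear -2.0 168 -121.9 0.078 [ 0.5506 -0.2439  0.0828]
ear 0.0 159 60.9 0.078 [ 0.6261 -0.1158  0.0827]
ear 1.0 444 149.5 0.078 [ 0.5287 -0.1445  0.0834]
```

View pics/side5.png

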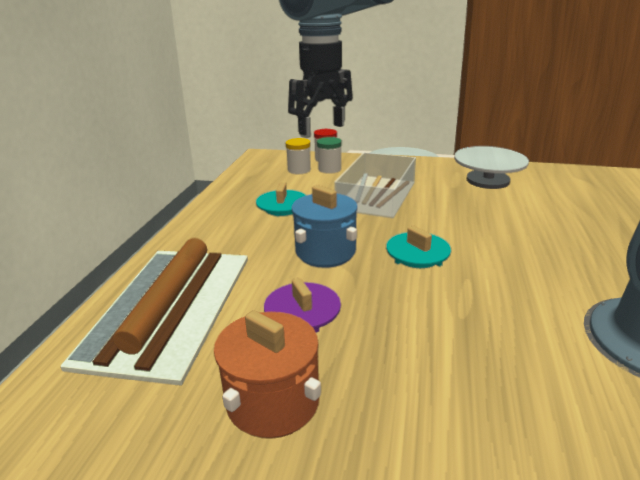

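View pics/wrist5.png

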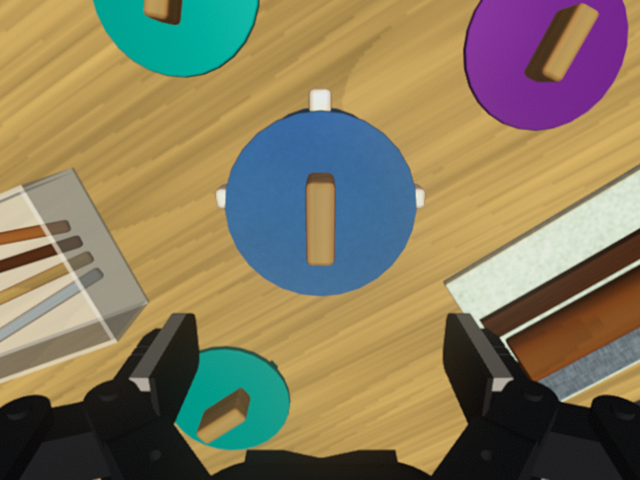

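The side view shows the lid flush on the blue crock (325,228) and the terracotta crock unchanged. In the wrist view the handle (320,220) points at the ear (320,100). The flange top fell from 0.123 to 0.113, which is the full 10 mm, and it is level. Handing in.

```bash
python3 -c "
from workcell import workorder
print(workorder.hand_in())"; python3 st.py
```

```text
the job is handed in; nothing more can be done
None
the job is handed in; nothing more can be done
```

The blue lid now sits fully home on its crock, and I handed the job in at about 8.6 s of the 29 s allowed. I gripped the handle, turned the lid about 45° without lifting it, and let it go so it dropped into the slots. I then backed the arm clear.

**Last checks:**
- **Height:** the flange top fell from z 0.123 to 0.113, the full 10 mm, and it is level.
- **Alignment:** the handle is at about 150°, in line with the ears at 149.5° and about -30°.
- **Crock:** the ears are within 2 mm of where they were, so it has not moved.
- **Terracotta crock:** the crock and its lid look unchanged in the side view.
- **Force:** the largest wrist reading was about 4 N, the weight of the lid in the gripper.

**What disagreed:** the first grip closed on air above the handle. Both cameras showed the fingertips about 41 mm higher than the reported TCP and overhang put them. I went down by that amount and the second grip held.

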